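Release the pawl and wind a sluice gate down onto its sill

TASK

Close the hand-cranked sluice gate on the bench: ease the crank a little way in the raising direction so that the ratchet tooth no longer traps the holding pawl, lift the pawl and throw it right over onto its rest, then wind the crank back until the gate sits snug on its rubber sill without being forced. Then let the pawl down gently onto the ratchet wheel again. Never strain the pawl against the teeth, and leave the other samples where they lie.

Things in the scene. Friction and masses are not known exactly. Their poses are not given: they have to be found in the camera images.
- frame: Gate unit fixed to the bench: aluminium channel stub, 200 mm along its x, 190 mm wide, walls 113 mm high, steel guides 216 mm high, a steel shaft along its y at height 195 mm. Origin: centre of the underside; x away from the robot at yaw 0, y left, z up. Crank at the shaft's -y end, ratchet wheel and pawl at its +y end, rack and gate leaf in the middle.
- shaft_axis (a point): Point on the shaft's axis, fixed to the frame, straight across from the middle of the crank handle: frame x 0, y -188, z 195 mm. The handle circles round it.
- handle_mid (a point): Middle of the crank handle: black sleeve 23 mm thick, 100 mm long, parallel to the shaft, free to spin on its spindle, on a 70 mm crank. The crank arm begins 57 mm from this point in +y; the outer end is free, with clear space round it. At the start it is on the unit's -x side, 12 mm higher than the shaft axis.
- crank (a joint): Angle of shaft, crank and wheel, rad, about 0 at the start. Grows when turned forward (raising: the handle, on the -x side, goes up); falls when wound back (lowering: the handle goes down, then passes under the shaft towards +x). A friction of 0.8 Nm (11 N at the handle) holds it wherever it is let go. Teeth are 0.52 rad apart.
- pawl_hinge (a joint): Angle of the pawl, rad: 0 = nose down in the root of two teeth (up to 0.15 when it lies on a tooth's back or crest); grows when lifted. Past 1.8 it tips over to -x by its weight and lies on its rest pin at 2.15. Lowered, it falls by its own weight (about 100 g).
- pivot_axis (a point): Point on the pawl's hinge axis (parallel to the shaft), fixed to the frame, straight across from the middle of the lift pin: frame x -58, y 152, z 255 mm.
- pawl_pin (a point): Middle of the pawl's lift pin: steel, 9 mm thick, 56 mm long, with a 13 mm ball at its free (+y) end, parallel to the shaft, 44 mm from the hinge axis, clear all round; wheel and pawl begin 28 mm away in -y. Pawl down: 43 mm to +x of the hinge axis and 9 mm lower. Pawl thrown over: 17 mm to -x and 41 mm above the hinge axis.
- lift (a joint): Height of the gate leaf against that at the start, m: 0 = as found, negative = lowered. Geared to the crank: 18 mm per rad.
- leaf: Gate leaf: aluminium plate 152 x 95 x 6 mm that slides up and down in the guides. Origin: middle of its lower edge, 75 mm above the bench at the start. It lands on the rubber-topped sill bar across the channel, bolted in slots at a height not measured: 20 to 40 mm below the start. The rubber gives 1 mm for about 20 N. Handle force: 10 N free, 15 N snug (20 N on the sill), 25 N forced (60 N).
- ratchet: Ratchet wheel on the shaft's +y end, turning with the crank: 12 undercut teeth, 102 mm across the crests, 84 mm at the roots, 14 mm thick. Origin: its centre on the shaft axis. Its teeth stop backward turning against the pawl; wound back with the pawl down, a tooth is driven hard into the pawl.
- pawl: Pawl arm, nose and lift pin; 60 mm from hinge to nose. Origin: on its hinge axis in the wheel's plane. At the start its nose is hooked under an undercut tooth; lifted like that it jams (15 N and more between tooth and nose). With the crank turned 0.12 to 0.4 rad forward it lifts freely; at 0.5 rad the next tooth hooks it.
- ball_valve: brass ball valve, 74 mm long, 52 mm high, lying under the crank handle. A bystander; origin: centre of its underside.
- coupling: white plastic pipe coupling standing on end, 42 mm across, 54 mm high, under the pawl side of the gate. A bystander; origin: centre of its underside.
- elbow: copper elbow, 28 mm tube, two 45 mm legs. A bystander; origin: centre of its underside.
- pipe_spanner: flat steel spanner, 220 mm long. A bystander; origin: centre of its underside.
- tape_roll: white roll, 56 mm across, 19 mm thick, lying flat. A bystander; origin: centre of its underside.
- gauge: round pressure gauge, 64 mm across, lying face up, brass stem. A bystander; origin: centre of its underside.
- carton: closed cardboard carton 110 x 90 x 70 mm. A bystander; origin: centre of its underside.

How it is judged:
By the outcome, as a careful person would: the job done as asked, in the order asked, and still so for the second after the job is handed in, with the robot touching nothing.
It also fails if it takes over 72 s, if anything falls off the work surface, if the arm or the gripper's body presses on something with over 40 N, if the wrist force passes 120 N, or if a joint passes its speed limit or range.

ROBOT

A 7-joint arm with a two-finger parallel gripper is mounted at the origin on the work surface. World frame = base frame: x ahead of the robot, y to its left, z up, the work surface at z = 0. Lengths are in mm, angles in degrees, forces in N, time in s.
With the tool pointing down it reaches from about 400 to 850 mm from the base axis. Payload 10.4 kg.
Tool frame: the origin (TCP) lies at the very end of the fingers, on their centre line; the grasp point (between the pads) lies 19 mm behind it; y points along the fingers, z is the direction in which the jaws open and shut, and the axes are right-handed (so a half turn about y gives the same grasp; the last joint's range is limited). The gripper opens to 87 mm and grips with 3 to 60 N. Pads are 19 mm wide; open, the fingers measure 117 mm over their backs; the gripper's body (75 mm by 190 mm) begins 51 mm behind the grasp point.
Start: joints at [-73.774, 19.034, -3.707, 83.658, 1.238, 77.344, -5.071], TCP at [188.147, 596.031, 222.576] pointing down, gripper open.
Joint ranges: [-148.97, 148.97], [-28.65, 121.19], [-84.17, 76.75], [9.2, 138.47], [-72.65, 252.65], [3.7, 117.97], [-149.18, 149.18]. Speed limits (degrees/s): [127.2, 127.2, 159.86, 159.86, 180, 180, 180].

INTERFACE

Orientations are given as a 3x3 rotation matrix whose columns are the frame's x, y, z axes.
In Python, from station import arm gives the robot as it stands.
- The arm moves only by the tool step_arm, never from a script. Its argument "increments" is a list of rows, each a list of 3 entries, a list of its own where there are three numbers: the shift along the tool's x, y, z in cm, then the turn, a rotation vector about the tool's x, y, z in degrees, then the finger opening in cm, from 0 to 8.7. In form: [[[dx, dy, dz], [rx, ry, rz], fingers], ...]. A call has 1 to 10 rows; each row shifts and turns the commanded pose from where the row before left it, along the tool's axes as they then stand; what a row does not reach is not made up. A row lasts 1/8 s, in which the tool goes at most 62.5 mm and 10.7 degrees, less where a joint would pass 70% of its speed; a pose out of reach is approached as far as the arm can. A call with a gripper value outside its range is refused whole. The fingers move at their own pace and stop on an object; "newtons" is the grip in N (left out, the last holds). Time passes only in rows, so rows that do not move let the fingers close. It gives the time, the measured TCP pose, the force and the opening at its end, in the units of the state.
- arm.state(): the state, without advancing time (a new reading comes with each control period).
- arm.snapshot(name): name is "side" or "top" or "wrist"; returns a dict with "img" (420x560x3 uint8, blue, green, red), "range_z" (420x560 float32, mm along the optical axis (not along the pixel's ray), 0 where there is no reading), "fx", "fy", "cx", "cy" (pixels), "R" (3x3) and "t" (3): a world point X has camera coordinates R X + t. Camera axes: x right, y down, z forward; pixel columns grow to the right and rows downward; lengths in mm; the calibration is good to about 2 mm. A picture is of the moment at which its call begins.
- arm.hand_in(): hands the job in, once; it reports no verdict.
The state is a dict: "t": time; "joint_positions": joint angles; "joint_vel": joint speeds; "tau": joint torques, N m; "tcp_pos": TCP position; "ee_rot": TCP orientation; "ft_force": force on the tool from outside, world axes, zero at the start; "wrist_torque": the same for the moment, N m; "grip_width": opening from 0.0 (shut) to 1.0 (fully open).
Only numpy, scipy, OpenCV 4.12 (cv2) and the standard library are available. Lean on these libraries where they do the work, as an engineer would, in place of code of your own. Each camera call takes 0.05 s, during which the arm holds its last target. There are 200 camera calls.

## Working session

There is one attempt and no reset: what is moved stays moved. The work goes in short steps, Python scripts to look and compute and a tool call to move; the robot and the scene stay as the last step left them, time stands still between calls to the robot, and variables do not carry over. Pictures are saved under pics/ and viewed, about 8 in all and at most 12, crops included, and the job is handed in when it is done.

Besides the shell and the picture viewer there is one more tool, called after ">>>" by a JSON object that holds its "op" and its "data". step_arm: Moves the arm, as the interface text tells. Its arguments: {"type":"object","properties":{"increments":{"type":"array","items":{"type":"array"}},"newtons":{"type":"number"}},"required":["increments"]}

```bash
ls; mkdir -p pics
python3 - <<'E'
from station import arm
import cv2,numpy as np
s=arm.state();print(s)
for n in("side","top"):
    d=arm.snapshot(n);cv2.imwrite(f"pics/{n}0.png",d["img"]);np.savez(f"{n}0.npz",**d)
    print(n,d["fx"],d["cx"],d["cy"],d["R"],d["t"])
E
```

```text
pics
{'t': 0.0, 'joint_positions': array([-73.7747926 ,  19.07099815,  -3.70791397,  83.70537947,
         1.23749686,  77.34317307,  -5.06950267]), 'joint_vel': array([-0.06325915, -0.07665554,  0.00125635, -0.04897064,  0.02854232,
        0.04151654,  0.02248408]), 'tau': array([ 3.43227284e-04, -6.23243380e+01,  2.50571757e-02, -3.89911759e+01,
       -6.12956216e-02,  3.95332847e-02,  1.50253636e-04]), 'tcp_pos': array([188.03106555, 595.6436299 , 221.76983401]), 'ee_rot': array([[ 9.53628144e-01, -3.62962204e-04,  3.00987094e-01],
       [-3.00987307e-01, -1.34283673e-03,  9.53627201e-01],
       [ 5.80458930e-05, -9.99999033e-01, -1.38981391e-03]]), 'ft_force': array([-0.02976637, -0.1080955 ,  0.84841332]), 'wrist_torque': array([ 0.00687223, -0.04037582, -0.00491014]), 'grip_width': 0.9965824957053347}
side 523.7545804825232 279.96089928957707 204.0686417725608 [[-0.94588472 -0.32370121 -0.02279513]
 [-0.17733433  0.57445954 -0.79909247]
 [ 0.27176208 -0.751807   -0.60077584]] [ 440.62660145  220.54968986 1473.1606635 ]
top 462.57986289227483 275.03574041552287 208.78562846356812 [[ 0.01304552 -0.99990915  0.00339264]
 [-0.99276051 -0.01335726 -0.11936561]
 [ 0.11940008 -0.00181089 -0.99284457]] [ -45.72024024  508.21708378 1553.85039259]
```

View pics/side0.png

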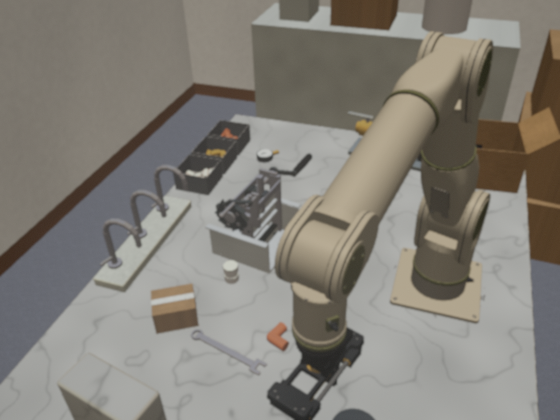

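View pics/top0.png

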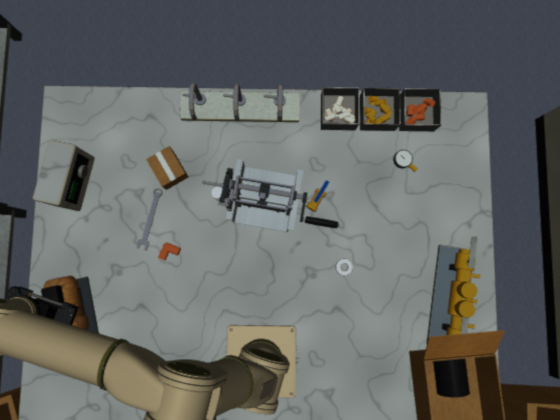

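The top view shows the unit at about (265,195) with its handle at (322,222) and the pawl pin near (210,183). The yaw is slightly negative, and the arm is parked to the left.

```bash
cat > h.py <<'E'
import numpy as np,cv2
def cloud(d):
    z=d["range_z"];v,u=np.mgrid[:z.shape[0],:z.shape[1]]
    P=np.stack([(u-d["cx"])/d["fx"]*z,(v-d["cy"])/d["fy"]*z,z],-1)
    W=(P-d["t"])@d["R"]; W[z==0]=np.nan
    return W
def proj(d,X):
    c=d["R"]@np.asarray(X,float)+d["t"];return d["fx"]*c[0]/c[2]+d["cx"],d["fy"]*c[1]/c[2]+d["cy"]
E
python3 - <<'E'
from h import *
d=np.load("top0.npz");W=cloud(d);img=d["img"]
roi=np.zeros(img.shape[:2],bool);roi[150:245,195:345]=1
# walls
m=roi&(abs(W[...,2]-113)<6)
cnt=np.argwhere(m)[:,::-1].astype(np.float32)
p=W[m][:,:2].astype(np.float32)
print("walls",len(p),cv2.minAreaRect(p))
# handle
hm=roi&(img.max(2)<60)&(W[...,2]>150);n,l,st,c=cv2.connectedComponentsWithStats(hm.astype(np.uint8))
for i in range(1,n):
    if st[i,4]>15:
        q=W[l==i];print(st[i],c[i],"mean",np.median(q,0),cv2.minAreaRect(q[:,:2].astype(np.float32)))
# pin / high stuff left
for nm,r in(("pin",(slice(170,195),slice(198,222))),("hand",(slice(210,232),slice(300,345)))):
    w=W[r];k=w[...,2]>150;q=w[k];print(nm,len(q),q.min(0) if len(q) else 0,q.max(0) if len(q) else 0)
    if nm=="pin":print(np.round(q[:40]))
big=cv2.resize(img[150:245,190:345],None,fx=5,fy=5,interpolation=cv2.INTER_CUBIC)
s=np.load("side0.npz");b2=cv2.resize(s["img"][160:290,190:310],None,fx=4.6,fy=4.6,interpolation=cv2.INTER_CUBIC)
cv2.imwrite("pics/topc.png",big)
cv2.imwrite("pics/sidec.png",b2)
E
```

```text
walls 473 ((548.0343017578125, -5.2658843994140625), (222.1119842529297, 199.85476684570312), 80.88862609863281)
[220 169  13  33 195] [226.2974359 185.3025641] mean [548.6486579  107.38480064 241.16625465] ((554.1226196289062, 105.98606872558594), (20.476177215576172, 107.41414642333984), 81.11219787597656)
[260 183  10  15  91] [264.50549451 188.37362637] mean [549.33720363  -7.07389015 211.59684107] ((542.6598510742188, -4.2019195556640625), (26.22003746032715, 50.055484771728516), 84.8564453125)
[237 189   3  11  23] [237.91304348 193.73913043] mean [535.45280618  77.00648369 189.8159864 ] ((534.8678588867188, 77.53013610839844), (2.532163619995117, 27.31810760498047), 81.35111999511719)
[293 192   3   8  17] [294.29411765 195.64705882] mean [528.20294817 -96.2404708  207.64084655] ((529.49560546875, -97.16278076171875), (6.129997253417969, 21.127805709838867), 81.43093872070312)
[300 193   7  29  62] [303.16129032 205.32258065] mean [ 503.30876383 -123.69615543  209.0151695 ] ((494.66009521484375, -123.07804107666016), (7.891785621643066, 88.20333862304688), 81.54462432861328)
[
[... 799 characters left out ...]
0. 253.]
 [563. 167. 249.]
 [564. 165. 245.]
 [563. 162. 248.]
 [564. 159. 245.]
 [560. 180. 246.]
 [559. 176. 251.]
 [560. 173. 249.]
 [560. 170. 248.]
 [560. 167. 249.]
 [561. 165. 243.]
 [559. 161. 253.]
 [560. 159. 248.]
 [560. 155. 250.]
 [560. 153. 249.]
 [559. 149. 253.]
 [560. 147. 249.]
 [560. 144. 248.]
 [561. 141. 247.]
 [556. 176. 250.]
 [557. 173. 249.]
 [557. 170. 248.]
 [557. 167. 248.]
 [557. 164. 249.]
 [557. 161. 251.]
 [557. 158. 250.]
 [557. 155. 250.]
 [557. 152. 249.]
 [557. 150. 248.]
 [556. 146. 253.]
 [558. 144. 246.]
 [557. 141. 249.]
 [557. 138. 248.]
 [558. 135. 246.]]
hand 286 [ 433.93163329 -232.34418176  202.60040984] [ 485.50078174 -114.75509998  225.4228387 ]
```

View pics/topc.png

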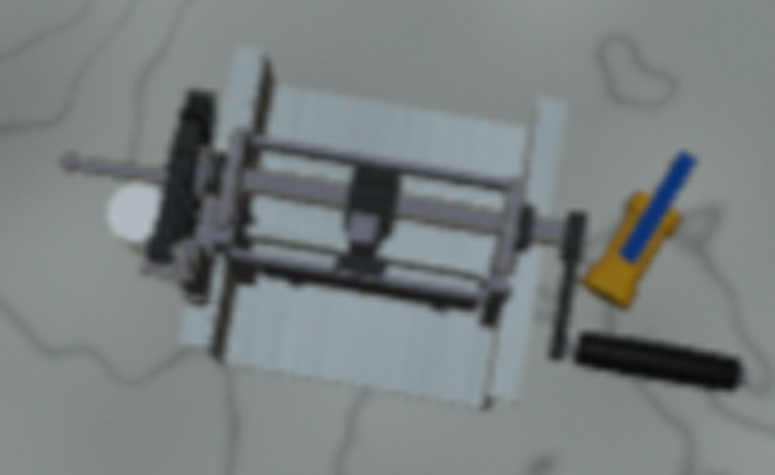

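The crop confirms the handle's axis, the unit's yaw of about -9° and the pawl pin's ball end at crop (70,160). Handle and walls agree to about 2 mm on an origin of (546.5, -4). Next I'll plan the travel to above the handle.

```bash
cat >> h.py <<'E'
from scipy.spatial.transform import Rotation as Ro
O=np.array([546.5,-4,0.]);YAW=-9.0
F=Ro.from_euler('z',YAW,degrees=True).as_matrix()
def fw(*p): return O+F@np.array(p,float)        # frame -> world
def wf(p): return F.T@(np.array(p,float)-O)
def down(h):                                     # tool pointing down, tool x at heading h
    c,s=np.cos(np.radians(h)),np.sin(np.radians(h))
    return np.array([[c,0,-s],[s,0,c],[0,-1,0]],float)
def rows(p,R,targets):
    """targets: (pos, R, fingers cm, n rows, 'lin'|'pol') -> rows of increments, rounded"""
    p=np.array(p,float);R=np.array(R,float);out=[]
    for q,Q,f,n,mode in targets:
        p0=p.copy();q=np.array(q,float)
        for k in range(1,n+1):
            a=k/n
            if mode=='pol':
                r0,r1=np.hypot(*p0[:2]),np.hypot(*q[:2]);t0,t1=np.arctan2(p0[1],p0[0]),np.arctan2(q[1],q[0])
                r=r0+a*(r1-r0);t=t0+a*(t1-t0);g=np.array([r*np.cos(t),r*np.sin(t),p0[2]+a*(q[2]-p0[2])])
            else: g=p0+a*(q-p0)
            d=np.round(R.T@(g-p)/10,2)
            w=np.round(Ro.from_matrix(R.T@Q).as_rotvec(degrees=True)/(n-k+1),1)
            out.append([list(map(float,d)),list(map(float,w)),f])
            p=p+R@d*10;R=R@Ro.from_rotvec(w,degrees=True).as_matrix()
    return out,p,R
def show(out):
    for i in range(0,len(out),10):print(str(out[i:i+10]).replace('.0,',',').replace('.0]',']').replace(' ',''))
E
python3 - <<'E'
from h import *
from station import arm
s=arm.state();H=down(-99)
hm=fw(-69,-192,207);print("handle",hm)
o,p,R=rows(s["tcp_pos"],s["ee_rot"],[([190,590,380],s["ee_rot"],8.7,4,'lin'),([hm[0],hm[1],360],H,8.7,24,'pol')])
show(o);print(p)
E
```

```text
handle [ 448.31408721 -182.84218331  207.        ]
[[[0.09,-3.95,-0.13],[0,0,0],8.7],[[0.09,-3.96,-0.12],[0,0,0],8.7],[[0.08,-3.95,-0.13],[0,0,0],8.7],[[0.09,-3.96,-0.12],[0,0,0],8.7],[[4.21,0.08,-0.73],[0,3.4,0],8.7],[[4.16,0.09,-0.77],[0,3.4,0],8.7],[[4.11,0.09,-0.81],[0,3.4,0],8.7],[[4.07,0.08,-0.84],[0,3.4,0],8.7],[[4.02,0.09,-0.88],[0,3.4,0],8.7],[[3.98,0.08,-0.91],[0,3.4,0],8.7]]
[[[3.93,0.09,-0.94],[0,3.4,0],8.7],[[3.88,0.09,-0.98],[0,3.4,0],8.7],[[3.83,0.08,-1.01],[0,3.4,0],8.7],[[3.78,0.09,-1.04],[0,3.4,0],8.7],[[3.74,0.09,-1.07],[0,3.4,0],8.7],[[3.69,0.09,-1.09],[0,3.4,0],8.7],[[3.64,0.09,-1.13],[0,3.4,0],8.7],[[3.59,0.08,-1.15],[0,3.4,0],8.7],[[3.54,0.09,-1.18],[0,3.4,0],8.7],[[3.49,0.09,-1.21],[0,3.4,0],8.7]]
[[[3.44,0.09,-1.23],[0,3.4,0],8.7],[[3.39,0.09,-1.25],[0,3.4,0],8.7],[[3.35,0.08,-1.28],[0,3.4,0],8.7],[[3.29,0.09,-1.3],[0,3.4,0],8.7],[[3.24,0.09,-1.33],[0,3.4,0],8.7],[[3.2,0.09,-1.34],[0,3.4,0],8.7],[[3.14,0.08,-1.36],[0,3.3,0],8.7],[[3.09,0.09,-1.39],[0,3.4,0.1],8.7]]
[ 448.34166072 -182.85255957  360.02453782]
```

>>> {"op": "step_arm", "data": {"increments": [[[0.1, -4, -0.1], [0, 0, 0], 8.7], [[0.1, -4, -0.1], [0, 0, 0], 8.7], [[0.1, -4, -0.1], [0, 0, 0], 8.7], [[0.1, -4, -0.1], [0, 0, 0], 8.7], [[4.2, 0.1, -0.7], [0, 3.4, 0], 8.7], [[4.2, 0.1, -0.8], [0, 3.4, 0], 8.7], [[4.1, 0.1, -0.8], [0, 3.4, 0], 8.7], [[4.1, 0.1, -0.8], [0, 3.4, 0], 8.7], [[4, 0.1, -0.9], [0, 3.4, 0], 8.7], [[4, 0.1, -0.9], [0, 3.4, 0], 8.7]]}}

```text
t: 1.35
tcp_pos: [390.0, 439.3, 376.0]
ee_rot: [[0.788, -0.0, 0.616], [-0.616, -0.001, 0.788], [-0.0, -1.0, -0.001]]
ft_force: [0.2, 0.6, 0.7]
grip_width: 1.002
```

>>> {"op": "step_arm", "data": {"increments": [[[3.9, 0.1, -0.9], [0, 3.4, 0], 8.7], [[3.9, 0.1, -1], [0, 3.4, 0], 8.7], [[3.8, 0.1, -1], [0, 3.4, 0], 8.7], [[3.8, 0.1, -1], [0, 3.4, 0], 8.7], [[3.7, 0.1, -1.1], [0, 3.4, 0], 8.7], [[3.7, 0.1, -1.1], [0, 3.4, 0], 8.7], [[3.6, 0.1, -1.1], [0, 3.4, 0], 8.7], [[3.6, 0.1, -1.2], [0, 3.4, 0], 8.7], [[3.5, 0.1, -1.2], [0, 3.4, 0], 8.7], [[3.5, 0.1, -1.2], [0, 3.4, 0], 8.7]]}}

```text
t: 2.6
tcp_pos: [523.2, 84.9, 366.5]
ee_rot: [[0.307, 0.0, 0.952], [-0.952, 0.0, 0.307], [-0.0, -1.0, 0.0]]
ft_force: [0.6, -1.0, -0.5]
grip_width: 1.003
```

>>> {"op": "step_arm", "data": {"increments": [[[3.4, 0.1, -1.2], [0, 3.4, 0], 8.7], [[3.4, 0.1, -1.2], [0, 3.4, 0], 8.7], [[3.3, 0.1, -1.3], [0, 3.4, 0], 8.7], [[3.3, 0.1, -1.3], [0, 3.4, 0], 8.7], [[3.2, 0.1, -1.3], [0, 3.4, 0], 8.7], [[3.2, 0.1, -1.3], [0, 3.4, 0], 8.7], [[3.1, 0.1, -1.4], [0, 3.3, 0], 8.7], [[3.1, 0.1, -1.4], [0, 3.4, 0], 8.7], [[0, 0, 0], [0, 0, 0], 8.7]]}}

```text
t: 3.72
tcp_pos: [447.8, -182.5, 358.9]
ee_rot: [[-0.164, 0.001, 0.987], [-0.987, 0.0, -0.164], [-0.001, -1.0, 0.001]]
ft_force: [0.5, 0.7, -0.5]
grip_width: 1.0
```

Run:
```python
from h import *
from station import arm
for n in("wrist","side"):
    d=arm.snapshot(n);np.savez(n+"1.npz",**d)
    img=d["img"];W=cloud(d)
    if n=="wrist":
        cv2.imwrite("pics/w1.png",img)
        Q=(W-O)@F   # frame coords
        m=(img.max(2)<60)&(Q[...,1]<-120)&(Q[...,1]>-260)&(abs(Q[...,0]+70)<40)&(W[...,2]>185)&(W[...,2]<235)
        nn,l,st,c=cv2.connectedComponentsWithStats(m.astype(np.uint8))
        i=1+st[1:,4].argmax();q=Q[l==i];print(st[i],q.min(0),q.max(0),np.median(q,0),cv2.minAreaRect(q[:,:2].astype(np.float32)))
    else: cv2.imwrite("pics/s1.png",cv2.resize(img[160:290,190:310],None,fx=4.6,fy=4.6,interpolation=cv2.INTER_CUBIC))
```

```text
[ 272  146   20   91 1728] [ -78.43497578 -238.64584029  208.05922259] [ -57.26781101 -139.73173272  220.91892957] [ -67.40129314 -185.60338449  217.41580081] ((-67.94200897216797, -189.17428588867188), (21.12574005126953, 98.90679168701172), 0.2006269097328186)
```

View pics/w1.png

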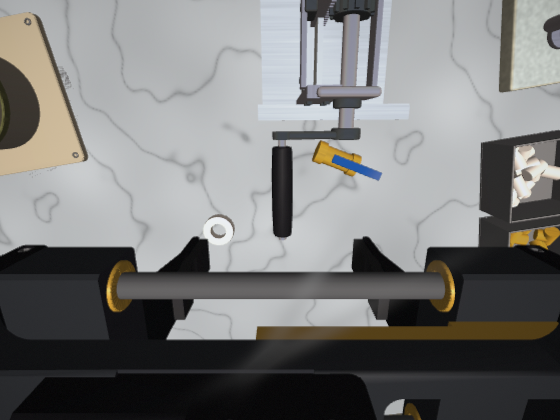

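View pics/s1.png

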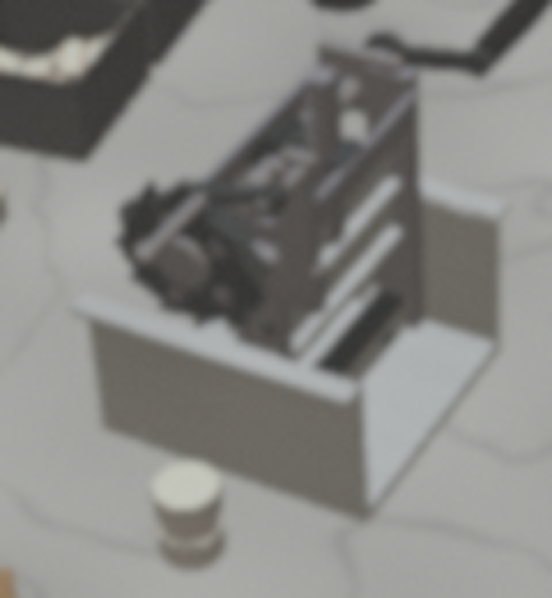

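The wrist view shows the handle at (282,190), midway between the fingers, with its crank arm at (305,134). The side view shows the pawl down on the wheel at about (200,215) and the pin clear of everything. The frame holds to about 1 mm, so I'll descend and grip the handle.

>>> {"op": "step_arm", "data": {"increments": [[[0, 2.5, 0.1], [0, 0, 0], 7], [[0, 2.5, 0.1], [0, 0, 0], 6], [[0, 2.5, 0], [0, 0, 0], 6], [[0, 2.5, 0], [0, 0, 0], 6], [[0, 2.5, 0], [0, 0, 0], 6], [[0, 2, 0], [0, 0, 0], 6], [[0, 1.5, 0], [0, 0, 0], 6], [[0, 1, 0], [0, 0, 0], 6], [[0, 0, 0], [0, 0, 0], 6]], "newtons": 35}}

```text
t: 4.95
tcp_pos: [451.5, -179.2, 188.1]
ee_rot: [[-0.156, -0.001, 0.988], [-0.988, 0.0, -0.156], [0.0, -1.0, -0.001]]
ft_force: [-0.5, -0.1, 0.7]
grip_width: 0.689
```

>>> {"op": "step_arm", "data": {"increments": [[[0, 0, 0], [0, 0, 0], 4], [[0, 0, 0], [0, 0, 0], 3], [[0, 0, 0], [0, 0, 0], 2], [[0, 0, 0], [0, 0, 0], 1.5], [[0, 0, 0], [0, 0, 0], 1.5], [[0, 0, 0], [0, 0, 0], 1.5]], "newtons": 35}}

```text
t: 5.7
tcp_pos: [450.3, -179.2, 188.2]
ee_rot: [[-0.157, -0.003, 0.988], [-0.988, 0.001, -0.157], [-0.001, -1.0, -0.003]]
ft_force: [-6.1, 2.2, 2.8]
grip_width: 0.251
```

>>> {"op": "step_arm", "data": {"increments": [[[0, -0.34, -0.05], [0, 0, 0], 1.5], [[0, -0.34, 0.05], [0, 0, 0], 1.5], [[0, -0.34, 0.1], [0, 0, 0], 1.5], [[0, -0.33, 0.12], [0, 0, 0], 1.5], [[0, -0.33, 0.13], [0, 0, 0], 1.5], [[0, -0.15, 0.05], [0, 0, 0], 1.5], [[0, 0, 0], [0, 0, 0], 1.5]]}}

```text
t: 6.58
tcp_pos: [456.0, -180.0, 206.9]
ee_rot: [[-0.157, 0.001, 0.988], [-0.988, -0.0, -0.157], [0.0, -1.0, 0.001]]
ft_force: [6.3, -2.1, -15.7]
grip_width: 0.248
```

Run:
```python
from h import *
from station import arm
s=arm.state();print(wf(s["tcp_pos"]),F.T@s["ft_force"],s["wrist_torque"],s["grip_width"])
```

```text
[ -61.89811852 -187.99738001  206.87992582] [  6.52909667  -1.13014128 -15.72576165] [-0.47719911 -1.23778774  0.09226449] 0.24782106248186242
```

>>> {"op": "step_arm", "data": {"increments": [[[0, 0.15, -0.1], [0, 0, 0], 1.5], [[0, 0, 0], [0, 0, 0], 4], [[0, 0, 0], [0, 0, 0], 6], [[0, 0, 0], [0, 0, 0], 6], [[0, -2, 0], [0, 0, 0], 6], [[0, -4, 0], [0, 0, 0], 6], [[0, -4, 0], [0, 0, 0], 6], [[0, -4, 0], [0, 0, 0], 6], [[0, 0, 0], [0, 0, 0], 6]]}}

```text
t: 7.7
tcp_pos: [455.5, -180.4, 348.1]
ee_rot: [[-0.157, 0.005, 0.988], [-0.988, -0.0, -0.157], [-0.0, -1.0, 0.005]]
ft_force: [0.1, -0.0, -1.1]
grip_width: 0.691
```

Run:
```python
from h import *
from station import arm
d=arm.snapshot("wrist");img=d["img"];W=cloud(d);Q=(W-O)@F
m=(img.max(2)<60)&(Q[...,1]<-135)&(Q[...,1]>-260)&(abs(Q[...,0]+70)<40)&(W[...,2]>185)&(W[...,2]<250)
nn,l,st,c=cv2.connectedComponentsWithStats(m.astype(np.uint8));i=1+st[1:,4].argmax();q=Q[l==i]
print(np.median(q,0),cv2.minAreaRect(q[:,:2].astype(np.float32)))
s=arm.state();print(s["tcp_pos"])
o,p,R=rows(s["tcp_pos"],s["ee_rot"],[([*fw(-15,160)[:2],335],down(-99),4,10,'lin')])
show(o);print(p,fw(-15,160))
```

```text
[ -61.59594862 -185.04713382  235.59099815] ((-61.457496643066406, -189.24334716796875), (21.84282112121582, 99.1624755859375), 0.6658773422241211)
[ 454.95132887 -180.06240894  346.27161524]Traceback (most recent call last):
  File "<stdin>", line 8, in <module>
  File "h.py", line 12, in fw
    def fw(*p): return O+F@np.array(p,float)        # frame -> world
                         ~^~~~~~~~~~~~~~~~~~
ValueError: matmul: Input operand 1 has a mismatch in its core dimension 0, with gufunc signature (n?,k),(k,m?)->(n?,m?) (size 2 is different from 3)
```

>>> {"op": "step_arm", "data": {"increments": [[[-3.5, 0.1, 0.5], [0, 0, 0], 4], [[-3.5, 0.1, 0.5], [0, 0, 0], 4], [[-3.5, 0.1, 0.5], [0, 0, 0], 4], [[-3.5, 0.1, 0.5], [0, 0, 0], 4], [[-3.5, 0.1, 0.5], [0, 0, 0], 4], [[-3.5, 0.1, 0.5], [0, 0, 0], 4], [[-3.5, 0.1, 0.5], [0, 0, 0], 4], [[-3.5, 0.1, 0.5], [0, 0, 0], 4], [[-3.5, 0.1, 0.4], [0, 0, 0], 4], [[-3.4, 0.1, 0.4], [0, 0, 0], 4]]}}

```text
t: 9.0
tcp_pos: [556.4, 158.3, 333.9]
ee_rot: [[-0.157, -0.002, 0.988], [-0.988, -0.001, -0.157], [0.001, -1.0, -0.002]]
ft_force: [-0.2, -0.3, 0.3]
grip_width: 0.459
```

Run:
```python
from h import *
from station import arm
d=arm.snapshot("wrist");img=d["img"];W=cloud(d);Q=(W-O)@F
cv2.imwrite("pics/w2.png",img);np.savez("w2.npz",**d)
s=arm.state();print(wf(s["tcp_pos"]),s["tcp_pos"])
m=(Q[...,1]>132)&(Q[...,1]<185)&(abs(Q[...,0]+15)<25)&(W[...,2]>225)&(W[...,2]<270)
nn,l,st,c=cv2.connectedComponentsWithStats(m.astype(np.uint8));i=1+st[1:,4].argmax();q=Q[l==i]
print(st[i],c[i],np.median(q,0),cv2.minAreaRect(q[:,:2].astype(np.float32)))
for y in range(130,185,8):
    k=abs(q[:,1]-y)<4
    if k.sum():print(y,k.sum(),q[k].min(0).round(1),q[k].max(0).round(1))
```

```text
[-16.58746312 167.12406034 332.81884015] [556.26071905 163.66133675 332.81884015]
[276 187  15  58 600] [283.44       214.03166667] [-12.84735811 160.31326281 251.64958814] ((-13.106928825378418, 157.87973022460938), (51.620330810546875, 12.200732231140137), 89.57809448242188)
130 21 [-16.5 132.1 247.4] [ -8.2 133.8 253.6]
138 80 [-16.5 134.  248.7] [ -8.3 141.6 253.4]
146 87 [-16.5 142.  248.5] [ -8.3 149.9 253.5]
154 85 [-16.4 150.2 248.5] [ -8.4 158.  253.9]
162 88 [-16.4 158.3 248.6] [ -8.5 165.9 254. ]
170 84 [-17.3 166.  249. ] [ -8.5 173.9 253.3]
178 134 [-19.1 174.  247.5] [ -6.8 182.  255.3]
```

View pics/w2.png

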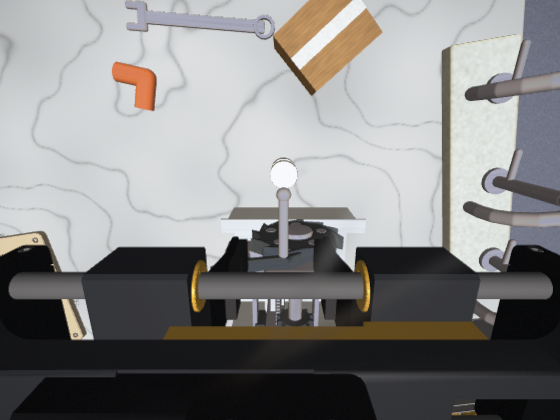

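The wrist view shows the pin running from (283,255) to its ball at (283,193), between the fingers and slightly right of centre, with clear space all round. The pin is at frame x -12.8, so I'll correct by 4 mm in x and 8 mm in y. Then I'll descend and grip lightly.

>>> {"op": "step_arm", "data": {"increments": [[[0.4, 1, 0.2], [0, 0, 0], 3.2], [[0.4, 2, 0.2], [0, 0, 0], 3.2], [[0, 2, 0], [0, 0, 0], 3.2], [[0, 2, 0], [0, 0, 0], 3.2], [[0, 1.5, 0], [0, 0, 0], 3.2], [[0, 1.2, 0], [0, 0, 0], 3.2], [[0, 0, 0], [0, 0, 0], 3.2], [[0, 0, 0], [0, 0, 0], 3.2]], "newtons": 6}}

```text
t: 10.05
tcp_pos: [559.7, 148.7, 238.9]
ee_rot: [[-0.157, 0.001, 0.988], [-0.988, 0.0, -0.157], [-0.0, -1.0, 0.001]]
ft_force: [0.7, 0.3, -0.0]
grip_width: 0.367
```

```bash
sed -i 's/^O=.*/O=np.array([547.8,-4.2,0.]);YAW=-9.0/' h.py
python3 - <<'E'
from h import *
from station import arm
s=arm.state();print(wf(s["tcp_pos"]),F.T@s["ft_force"],s["grip_width"])
E
```

```text
[-12.21353692 152.89568304 238.93053193] [ 0.67693708  0.39035222 -0.00139718] 0.36686379208666153
```

>>> {"op": "step_arm", "data": {"increments": [[[-0.5, 0.3, -0.2], [0, 0, 0], 3.2], [[0, 0, 0], [0, 0, 0], 2], [[0, 0, 0], [0, 0, 0], 1], [[0, 0, 0], [0, 0, 0], 0.5], [[0, 0, 0], [0, 0, 0], 0.5], [[0, 0, 0], [0, 0, 0], 0.5]], "newtons": 6}}

```text
t: 10.8
tcp_pos: [558.1, 154.0, 235.4]
ee_rot: [[-0.157, -0.0, 0.988], [-0.988, 0.0, -0.157], [-0.0, -1.0, -0.0]]
ft_force: [-0.8, -0.0, 0.3]
grip_width: 0.097
```

Run:
```python
from h import *
from station import arm
s=arm.state();print(wf(s["tcp_pos"]),F.T@s["ft_force"],s["grip_width"])
# arc of the pin from hinge angle 0.1 : pin angle -0.2065+a
p=wf(s["tcp_pos"]); a=np.arange(0.08,2.16,0.13)
X=44*np.cos(a-.2065);Z=44*np.sin(a-.2065)
print(np.c_[a,X-58,Z+255].round(1).tolist())
print("dz_tool,dy_tool cm",np.c_[np.diff(X)/10,-np.diff(Z)/10].round(2).tolist())
```

```text
[-14.54271422 157.84407018 235.39322777] [-0.77326204 -0.17007162  0.26139634] 0.09682065877682802
[[0.1, -14.4, 249.4], [0.2, -14.0, 255.2], [0.3, -14.4, 260.9], [0.5, -15.5, 266.5], [0.6, -17.4, 271.9], [0.7, -19.9, 277.0], [0.9, -23.1, 281.8], [1.0, -26.8, 286.1], [1.1, -31.1, 289.8], [1.2, -35.9, 293.0], [1.4, -41.0, 295.6], [1.5, -46.4, 297.4], [1.6, -52.0, 298.6], [1.8, -57.7, 299.0], [1.9, -63.4, 298.7], [2.0, -69.0, 297.6]]
dz_tool,dy_tool cm [[0.04, -0.57], [-0.04, -0.57], [-0.11, -0.56], [-0.18, -0.54], [-0.25, -0.51], [-0.32, -0.48], [-0.38, -0.43], [-0.43, -0.38], [-0.47, -0.32], [-0.51, -0.25], [-0.54, -0.19], [-0.56, -0.11], [-0.57, -0.04], [-0.57, 0.03], [-0.56, 0.11]]
```

>>> {"op": "step_arm", "data": {"increments": [[[0, -0.3, 0], [0, 0, 0], 0.5], [[0, -0.3, 0], [0, 0, 0], 0.5], [[0, -0.3, 0], [0, 0, 0], 0.5], [[0, -0.3, 0], [0, 0, 0], 0.5]]}}

```text
t: 11.3
tcp_pos: [558.5, 154.0, 247.8]
ee_rot: [[-0.157, 0.001, 0.988], [-0.988, 0.0, -0.157], [-0.0, -1.0, 0.001]]
ft_force: [3.9, 0.3, -0.7]
grip_width: 0.097
```

Run:
```python
from h import *
from station import arm
s=arm.state();print(wf(s["tcp_pos"]),F.T@s["ft_force"],s["grip_width"])
d=arm.snapshot("wrist");W=cloud(d);Q=(W-O)@F
m=(Q[...,1]>173)&(Q[...,1]<188)&(abs(Q[...,0]+15)<15)&(W[...,2]>225)&(W[...,2]<280);q=Q[m];print(len(q),q.min(0),q.max(0),np.median(q,0))
```

```text
[-14.21985571 157.90486178 247.75543264] [ 3.77226731  0.88277108 -0.74572006] 0.09739226956779334
421 [-20.08008017 173.03588024 257.17754153] [ -7.4015843  183.73545179 266.58625447] [-13.47510794 179.03352586 263.48061534]
```

The pawl lifts freely: the pin rose 12 mm with only 0.7 N vertical. I'll carry on along the arc.

>>> {"op": "step_arm", "data": {"increments": [[[0, -0.56, -0.16], [0, 0, 0], 0.5], [[0, -0.54, -0.18], [0, 0, 0], 0.5], [[0, -0.51, -0.25], [0, 0, 0], 0.5], [[0, -0.48, -0.32], [0, 0, 0], 0.5], [[0, -0.43, -0.38], [0, 0, 0], 0.5], [[0, -0.38, -0.43], [0, 0, 0], 0.5]]}}

```text
t: 12.1
tcp_pos: [544.0, 156.4, 279.3]
ee_rot: [[-0.158, 0.008, 0.987], [-0.987, 0.002, -0.158], [-0.003, -1.0, 0.008]]
ft_force: [11.9, -1.3, 10.0]
grip_width: 0.101
```

Run:
```python
from h import *
from station import arm
s=arm.state();print(wf(s["tcp_pos"]),F.T@s["ft_force"],s["grip_width"])
```

```text
[-28.84657909 158.06544311 279.25087987] [11.96855656  0.59750892  9.98669698] 0.10128068725943334
```

>>> {"op": "step_arm", "data": {"increments": [[[0, 0, 0], [0, 0, 0], 0.5], [[0, 0, 0], [0, 0, 0], 0.5]]}}

```text
t: 12.35
tcp_pos: [544.0, 156.4, 279.3]
ee_rot: [[-0.158, 0.008, 0.987], [-0.987, 0.002, -0.158], [-0.003, -1.0, 0.008]]
ft_force: [11.4, -1.2, 10.0]
grip_width: 0.098
```

Run:
```python
from h import *
from station import arm
s=arm.state();print(wf(s["tcp_pos"]),F.T@s["ft_force"],s["grip_width"],s["wrist_torque"])
d=arm.snapshot("wrist");W=cloud(d);Q=(W-O)@F
m=(Q[...,1]>173)&(Q[...,1]<190)&(abs(Q[...,0]+29)<22)&(W[...,2]>245)&(W[...,2]<320);q=Q[m];print(len(q),q.min(0),q.max(0),np.median(q,0))
cv2.imwrite("pics/w3.png",d["img"][100:300,150:420])
d=arm.snapshot("side");cv2.imwrite("pics/s3.png",cv2.resize(d["img"][140:270,190:330],None,fx=4.5,fy=4.5,interpolation=cv2.INTER_CUBIC))
```

```text
[-28.89025851 158.06744175 279.33394186] [11.4837848   0.58084915 10.04307433] 0.09824716107640243 [-0.36208289 -2.39786868  0.04543024]
402 [-34.27995479 173.00822822 286.32892792] [-21.98450166 183.65923931 295.41269466] [-28.17654156 179.15380796 292.26829425]
```

>>> {"op": "step_arm", "data": {"increments": [[[0, -0.25, 0.25], [0, 0, 0], 0.5], [[0, 0, 0], [0, 0, 0], 0.5]]}}

```text
t: 12.7
tcp_pos: [544.2, 156.3, 279.5]
ee_rot: [[-0.157, 0.002, 0.988], [-0.988, 0.0, -0.157], [-0.001, -1.0, 0.001]]
ft_force: [4.6, -0.2, 4.6]
grip_width: 0.099
```

Run:
```python
from h import *
from station import arm
s=arm.state();print(wf(s["tcp_pos"]),F.T@s["ft_force"],s["grip_width"],s["wrist_torque"])
d=arm.snapshot("wrist");W=cloud(d);Q=(W-O)@F
m=(Q[...,1]>173)&(Q[...,1]<190)&(abs(Q[...,0]+29)<22)&(W[...,2]>245)&(W[...,2]<320);q=Q[m];print(len(q),q.min(0),q.max(0),np.median(q,0))
a=np.linspace(1.06,2.12,9);X=44*np.cos(a-.2065);Z=44*np.sin(a-.2065)
print("dy_tool,dz cm",np.c_[-np.diff(Z)/10,np.diff(X)/10].round(2).tolist())
```

```text
[-28.64170759 157.94449201 279.49859444] [4.60227818 0.54795253 4.59281598] 0.09928004280351437 [-0.12744738 -1.12674155 -0.01139889]
403 [-33.98188761 173.04914816 285.25503109] [-21.65471761 183.76120131 295.66350777] [-27.88327864 179.08628285 292.23810825]
dy_tool,dz cm [[-0.35, -0.46], [-0.29, -0.51], [-0.22, -0.54], [-0.15, -0.56], [-0.07, -0.58], [0.01, -0.58], [0.08, -0.58], [0.16, -0.56]]
```

>>> {"op": "step_arm", "data": {"increments": [[[0, -0.15, 0.15], [0, 0, 0], 0.5], [[0, -0.36, -0.46], [0, 0, 0], 0.5], [[0, -0.3, -0.51], [0, 0, 0], 0.5], [[0, -0.23, -0.54], [0, 0, 0], 0.5], [[0, -0.16, -0.56], [0, 0, 0], 0.5], [[0, 0, 0], [0, 0, 0], 0.5]]}}

```text
t: 13.5
tcp_pos: [524.2, 159.5, 291.2]
ee_rot: [[-0.156, 0.0, 0.988], [-0.988, 0.0, -0.156], [-0.0, -1.0, -0.0]]
ft_force: [1.0, 0.5, 3.3]
grip_width: 0.101
```

Run:
```python
from h import *
from station import arm
s=arm.state();print(wf(s["tcp_pos"]),F.T@s["ft_force"],s["grip_width"],s["wrist_torque"])
d=arm.snapshot("wrist");W=cloud(d);Q=(W-O)@F
m=(Q[...,1]>173)&(Q[...,1]<190)&(abs(Q[...,0]+50)<22)&(W[...,2]>245)&(W[...,2]<330);q=Q[m];print(len(q),q.min(0),q.max(0),np.median(q,0))
```

```text
[-48.89109914 157.96788726 291.16071961] [0.94340005 0.61821792 3.31476905] 0.10125664613172233 [-0.18901476 -0.20540647 -0.04366093]
394 [-54.30568229 173.01423886 296.25455963] [-41.93553178 183.927866   305.91477212] [-48.1294419  179.08127899 302.54339049]
```

>>> {"op": "step_arm", "data": {"increments": [[[0, -0.09, -0.58], [0, 0, 0], 0.5], [[0, 0, -0.58], [0, 0, 0], 0.5], [[0, 0.08, -0.58], [0, 0, 0], 0.5], [[0, 0.16, -0.56], [0, 0, 0], 0.5], [[0, 0.06, -0.15], [0, 0, 0], 0.5], [[0, 0, 0], [0, 0, 0], 0.5]]}}

```text
t: 14.3
tcp_pos: [500.3, 163.3, 288.6]
ee_rot: [[-0.157, -0.0, 0.988], [-0.988, 0.0, -0.157], [-0.0, -1.0, -0.0]]
ft_force: [0.9, 0.5, 0.3]
grip_width: 0.103
```

Run:
```python
from h import *
from station import arm
s=arm.state();print(wf(s["tcp_pos"]),F.T@s["ft_force"],s["grip_width"],s["wrist_torque"])
d=arm.snapshot("wrist");W=cloud(d);Q=(W-O)@F
m=(Q[...,1]>173)&(Q[...,1]<190)&(abs(Q[...,0]+73)<22)&(W[...,2]>245)&(W[...,2]<330);q=Q[m];print(len(q),q.min(0),q.max(0),np.median(q,0))
```

```text
[-73.13954086 157.95676036 288.64520209] [0.85894443 0.63514672 0.34065098] 0.10323584836920326 [0.01980044 0.04307911 0.01992468]
401 [-79.07819725 173.03860338 294.60952108] [-66.17919815 183.7810829  303.9028147 ] [-72.89213505 179.14462217 301.03252308]
```

>>> {"op": "step_arm", "data": {"increments": [[[0, 0.07, -0.2], [0, 0, 0], 0.5], [[0, 0.05, -0.1], [0, 0, 0], 0.5], [[0, 0, 0], [0, 0, 0], 1.5], [[0, 0, 0], [0, 0, 0], 3], [[0, 0, 0], [0, 0, 0], 3], [[0, -2, 0], [0, 0, 0], 4], [[0, -3, 0], [0, 0, 0], 5], [[0, -3, 0], [0, 0, 0], 6], [[0, 0, 0], [0, 0, 0], 6]]}}

```text
t: 15.48
tcp_pos: [498.1, 163.8, 369.5]
ee_rot: [[-0.157, 0.003, 0.988], [-0.988, 0.002, -0.157], [-0.002, -1.0, 0.002]]
ft_force: [-1.0, -0.3, -0.9]
grip_width: 0.662
```

Run:
```python
from h import *
from station import arm
s=arm.state();print(s["tcp_pos"],wf(s["tcp_pos"]),s["ft_force"],s["grip_width"])
d=arm.snapshot("wrist");W=cloud(d);Q=(W-O)@F
m=(Q[...,1]>173)&(Q[...,1]<190)&(abs(Q[...,0]+70)<25)&(W[...,2]>245)&(W[...,2]<330);q=Q[m];print(len(q),q.min(0),q.max(0),np.median(q,0))
t=fw(-62,-190,0);print(t)
o,p,R=rows(s["tcp_pos"],s["ee_rot"],[([*t[:2],370],down(-99),6,9,'lin')]);show(o);print(p)
```

```text
[498.13727773 163.82475655 369.50521897] [-75.33615465 158.18713158 369.50521897] [-1.0013146  -0.27811281 -0.85192772] 0.6624552582216913
180 [-79.96497148 173.27189954 295.02929746] [-67.54855952 183.73285215 304.55376624] [-74.16906929 178.74196723 300.62412871]
[ 456.84077453 -182.16184788    0.        ]
[[[3.87,-0.01,0.15],[-0,-0,-0],6],[[3.87,-0.02,0.15],[-0,-0,-0],6],[[3.87,-0.01,0.15],[-0,-0,-0],6],[[3.86,-0.01,0.15],[-0,-0,-0],6],[[3.87,-0.01,0.15],[-0,-0,-0],6],[[3.87,-0.02,0.15],[-0,-0,-0],6],[[3.87,-0.01,0.15],[-0,-0,-0],6],[[3.87,-0.01,0.15],[-0.1,-0,-0.1],6],[[3.87,-0.01,0.15],[-0,-0,-0],6]]
[ 456.8678193  -182.18575863  370.00269443]
```

The pawl lies on its rest, with the ball at frame (-74, 298) where (-75, 296) was expected. I'll go back to the handle.

>>> {"op": "step_arm", "data": {"increments": [[[3.9, 0, 0.15], [0, 0, 0], 6], [[3.9, 0, 0.15], [0, 0, 0], 6], [[3.9, 0, 0.15], [0, 0, 0], 6], [[3.9, 0, 0.15], [0, 0, 0], 6], [[3.9, 0, 0.15], [0, 0, 0], 6], [[3.9, 0, 0.1], [0, 0, 0], 6], [[3.9, 0, 0.1], [0, 0, 0], 6], [[3.9, 0, 0.1], [0, 0, 0], 6], [[3.9, 0, 0.1], [0, 0, 0], 6], [[0.2, 2, 0], [0, 0, 0], 6]]}}

```text
t: 16.77
tcp_pos: [452.7, -190.0, 347.3]
ee_rot: [[-0.162, 0.001, 0.987], [-0.987, -0.001, -0.162], [0.0, -1.0, 0.001]]
ft_force: [1.0, 0.8, -1.5]
grip_width: 0.69
```

>>> {"op": "step_arm", "data": {"increments": [[[0, 3, 0], [0, 0, 0], 6], [[0, 3, 0], [0, 0, 0], 6], [[0, 3, 0], [0, 0, 0], 6], [[0, 2.5, 0], [0, 0, 0], 6], [[0, 2, 0], [0, 0, 0], 6], [[0, 0.8, 0], [0, 0, 0], 6], [[0, 0, 0], [0, 0, 0], 6], [[0, 0, 0], [0, 0, 0], 6]], "newtons": 35}}

```text
t: 17.77
tcp_pos: [453.9, -186.9, 205.1]
ee_rot: [[-0.157, 0.001, 0.988], [-0.988, -0.0, -0.157], [-0.0, -1.0, 0.001]]
ft_force: [0.8, 0.1, 0.1]
grip_width: 0.69
```

Run:
```python
from h import *
from station import arm
s=arm.state();print(wf(s["tcp_pos"]),F.T@s["ft_force"],s["grip_width"])
```

```text
[ -64.2103837  -195.12680316  205.1134624 ] [0.79031922 0.18743986 0.09415085] 0.6902921691027196
```

>>> {"op": "step_arm", "data": {"increments": [[[0, 0, 0.1], [0, 0, 0], 4], [[0, 0, 0], [0, 0, 0], 3], [[0, 0, 0], [0, 0, 0], 1.5], [[0, 0, 0], [0, 0, 0], 1.5], [[0, 0, 0], [0, 0, 0], 1.5], [[0, 0, 0], [0, 0, 0], 1.5]], "newtons": 40}}

```text
t: 18.52
tcp_pos: [454.9, -187.0, 204.5]
ee_rot: [[-0.157, 0.001, 0.988], [-0.988, -0.0, -0.157], [0.0, -1.0, 0.001]]
ft_force: [3.9, -1.2, -2.5]
grip_width: 0.237
```

```bash
cat > r.py <<'E'
from h import *
from station import arm
import sys
s=arm.state();p=wf(s["tcp_pos"]);f=F.T@s["ft_force"]
off=float(sys.argv[1]) if len(sys.argv)>1 else 20   # handle z above TCP
v=np.array([p[0],p[2]+off-195]);r=np.hypot(*v);phi=np.arctan2(v[1],-v[0])
rad=v/r;tan=np.array([rad[1],-rad[0]])            # tan = raising direction
if tan@[0,1]*(-v[0])<0: tan=-tan
g=np.array([f[0],f[2]])
print("tcp",p.round(1),"r",r.round(1),"crank",(phi-.172).round(3),"F",f.round(1),"Frad",(g@rad).round(1),"Ftan(+raise)",(g@tan).round(1))
E
python3 r.py
python3 - <<'E'
import numpy as np
c=np.arange(.27,-2.31,-.1)+.172
X=-70*np.cos(c);Z=70*np.sin(c)
for i in range(len(c)-1):print(round(c[i+1]-.172,2),(-(Z[i+1]-Z[i])/10).round(2),((X[i+1]-X[i])/10).round(2),end=' | ')
E
```

```text
tcp [ -63.2 -195.1  204.5] r 69.7 crank 0.265 F [ 4.  -0.6 -2.5] Frad -4.7 Ftan(+raise) -0.6
0.17 0.65 -0.27 | 0.07 0.67 -0.2 | -0.03 0.69 -0.13 | -0.13 0.7 -0.06 | -0.23 0.7 0.01 | -0.33 0.7 0.08 | -0.43 0.68 0.14 | -0.53 0.67 0.21 | -0.63 0.64 0.28 | -0.73 0.61 0.34 | -0.83 0.57 0.4 | -0.93 0.53 0.46 | -1.03 0.48 0.51 | -1.13 0.43 0.55 | -1.23 0.37 0.59 | -1.33 0.31 0.63 | -1.43 0.25 0.65 | -1.53 0.18 0.68 | -1.63 0.11 0.69 | -1.73 0.04 0.7 | -1.83 -0.03 0.7 | -1.93 -0.1 0.69 | -2.03 -0.16 0.68 | -2.13 -0.23 0.66 | -2.23 -0.3 0.63 |
```

Estimates agree (crank 0.265). I'll wind back, starting with 0.6 rad.

>>> {"op": "step_arm", "data": {"increments": [[[0, 0.65, -0.25], [0, 0, 0], 1.5], [[0, 0.67, -0.2], [0, 0, 0], 1.5], [[0, 0.69, -0.13], [0, 0, 0], 1.5], [[0, 0.7, -0.06], [0, 0, 0], 1.5], [[0, 0.7, 0], [0, 0, 0], 1.5], [[0, 0.7, 0.08], [0, 0, 0], 1.5], [[0, 0, 0], [0, 0, 0], 1.5]]}}

```text
t: 19.4
tcp_pos: [448.6, -186.0, 163.3]
ee_rot: [[-0.157, -0.001, 0.988], [-0.988, 0.0, -0.157], [-0.0, -1.0, -0.001]]
ft_force: [-1.0, -1.0, 0.9]
grip_width: 0.237
```

```bash
python3 r.py
```

```text
tcp [ -69.5 -195.1  163.3] r 70.5 crank -0.339 F [-0.9 -1.2  0.9] Frad 0.7 Ftan(+raise) 1.0
```

Run:
```python
from h import *
from station import arm
d=arm.snapshot("wrist");W=cloud(d);Q=(W-O)@F;img=d["img"]
m=(img.max(2)<70)&(Q[...,1]>-183)&(Q[...,1]<-138)&(abs(Q[...,0]+66)<16)&(W[...,2]>120)&(W[...,2]<245);q=Q[m];print(len(q))
if len(q):print(np.percentile(q,[2,50,98],axis=0).round(1))
d=arm.snapshot("top");W=cloud(d);Q=(W-O)@F
m=(abs(Q[...,1]+128)<8)&(Q[...,0]<-25)&(Q[...,0]>-90)&(W[...,2]>110);q=Q[m];print(len(q),q[np.argsort(q[:,0])].round(0).tolist())
```

```text
3947
[[ -79.4 -182.2  187. ]
 [ -68.8 -160.5  194.3]
 [ -53.8 -140.2  239.2]]
53 [[-79.0, -126.0, 185.0], [-79.0, -129.0, 187.0], [-78.0, -132.0, 184.0], [-76.0, -125.0, 186.0], [-76.0, -128.0, 189.0], [-75.0, -131.0, 190.0], [-73.0, -124.0, 192.0], [-73.0, -130.0, 199.0], [-73.0, -128.0, 192.0], [-72.0, -134.0, 190.0], [-70.0, -124.0, 192.0], [-70.0, -127.0, 190.0], [-69.0, -130.0, 188.0], [-68.0, -136.0, 193.0], [-68.0, -133.0, 186.0], [-67.0, -126.0, 196.0], [-67.0, -124.0, 184.0], [-66.0, -130.0, 190.0], [-64.0, -126.0, 190.0], [-63.0, -129.0, 191.0], [-61.0, -125.0, 195.0], [-60.0, -128.0, 193.0], [-60.0, -132.0, 192.0], [-58.0, -125.0, 198.0], [-57.0, -128.0, 191.0], [-57.0, -131.0, 195.0], [-55.0, -127.0, 199.0], [-55.0, -124.0, 193.0], [-54.0, -131.0, 193.0], [-52.0, -124.0, 195.0], [-52.0, -127.0, 198.0], [-51.0, -130.0, 193.0], [-48.0, -126.0, 194.0], [-48.0, -129.0, 196.0], [-45.0, -126.0, 194.0], [-45.0, -129.0, 197.0], [-43.0, -125.0, 200.0], [-42.0, -128.0, 195.0], [-41.0, -131.0, 196.0], [-39.0, -128.0, 197.0], [-39.0, -125.0, 190.0], [-39.0, -131.0, 197.0], [-36.0, -125.0, 192.0], [-36.0, -127.0, 195.0], [-35.0, -130.0, 194.0], [-33.0, -127.0, 200.0], [-33.0, -124.0, 190.0], [-32.0, -130.0, 195.0], [-29.0, -126.0, 193.0], [-29.0, -130.0, 192.0], [-28.0, -126.0, 204.0], [-27.0, -129.0, 203.0], [-26.0, -132.0, 195.0]]
```

The handle follows exactly (depth puts its centre at z 183). The force at rest relaxes, so I'll read it at the end of moving rows.

>>> {"op": "step_arm", "data": {"increments": [[[0, 0.68, 0.14], [0, 0, 0], 1.5], [[0, 0.67, 0.21], [0, 0, 0], 1.5], [[0, 0.64, 0.28], [0, 0, 0], 1.5], [[0, 0.61, 0.34], [0, 0, 0], 1.5], [[0, 0.57, 0.4], [0, 0, 0], 1.5], [[0, 0.27, 0.23], [0, 0, 0], 1.5], [[0, 0.26, 0.23], [0, 0, 0], 1.5]]}}

```text
t: 20.38
tcp_pos: [466.0, -188.8, 126.2]
ee_rot: [[-0.157, -0.003, 0.988], [-0.988, 0.001, -0.157], [-0.001, -1.0, -0.003]]
ft_force: [-6.6, 2.3, 7.1]
grip_width: 0.237
```

```bash
python3 r.py
```

```text
tcp [ -51.9 -195.1  126.2] r 71.3 crank -0.926 F [-6.9  1.2  7.1] Frad 0.2 Ftan(+raise) 9.9
```

>>> {"op": "step_arm", "data": {"increments": [[[0, 0.24, 0.25], [0, 0, 0], 1.5], [[0, 0.24, 0.26], [0, 0, 0], 1.5], [[0, 0.22, 0.27], [0, 0, 0], 1.5], [[0, 0.21, 0.28], [0, 0, 0], 1.5]]}}

```text
t: 20.88
tcp_pos: [476.1, -190.4, 117.0]
ee_rot: [[-0.157, -0.003, 0.988], [-0.988, 0.001, -0.157], [-0.001, -1.0, -0.003]]
ft_force: [-8.1, 1.9, 7.6]
grip_width: 0.24
```

```bash
python3 r.py
```

```text
tcp [ -41.7 -195.1  117. ] r 71.5 crank -1.12 F [-8.3  0.6  7.6] Frad -1.4 Ftan(+raise) 11.2
```

>>> {"op": "step_arm", "data": {"increments": [[[0, 0.19, 0.29], [0, 0, 0], 1.5], [[0, 0.18, 0.3], [0, 0, 0], 1.5]]}}

```text
t: 21.12
tcp_pos: [481.8, -191.3, 113.2]
ee_rot: [[-0.157, -0.004, 0.988], [-0.988, 0.001, -0.157], [-0.001, -1.0, -0.004]]
ft_force: [-8.3, 2.1, 6.4]
grip_width: 0.24
```

```bash
python3 r.py
```

```text
tcp [ -35.9 -195.1  113.2] r 71.5 crank -1.216 F [-8.5  0.7  6.4] Frad -1.2 Ftan(+raise) 10.6
```

>>> {"op": "step_arm", "data": {"increments": [[[0, 0.16, 0.31], [0, 0, 0], 1.5], [[0, 0.15, 0.32], [0, 0, 0], 1.5]]}}

```text
t: 21.38
tcp_pos: [487.8, -192.2, 109.9]
ee_rot: [[-0.157, -0.004, 0.988], [-0.988, 0.001, -0.157], [-0.001, -1.0, -0.004]]
ft_force: [-8.8, 2.0, 5.7]
grip_width: 0.24
```

```bash
python3 r.py
```

```text
tcp [ -29.8 -195.1  109.9] r 71.6 crank -1.313 F [-9.   0.6  5.7] Frad -1.5 Ftan(+raise) 10.6
```

>>> {"op": "step_arm", "data": {"increments": [[[0, 0.14, 0.32], [0, 0, 0], 1.5], [[0, 0.11, 0.33], [0, 0, 0], 1.5]]}}

```text
t: 21.62
tcp_pos: [494.1, -193.3, 107.4]
ee_rot: [[-0.157, -0.004, 0.988], [-0.988, 0.002, -0.157], [-0.001, -1.0, -0.004]]
ft_force: [-9.1, 3.0, 5.8]
grip_width: 0.238
```

```bash
python3 r.py
```

```text
tcp [ -23.5 -195.1  107.4] r 71.6 crank -1.408 F [-9.5  1.5  5.8] Frad -2.3 Ftan(+raise) 10.8
```

>>> {"op": "step_arm", "data": {"increments": [[[0, 0.08, 0.34], [0, 0, 0], 1.5], [[0, 0.07, 0.34], [0, 0, 0], 1.5]]}}

```text
t: 21.88
tcp_pos: [500.3, -194.2, 105.5]
ee_rot: [[-0.157, -0.005, 0.988], [-0.988, 0.002, -0.157], [-0.001, -1.0, -0.005]]
ft_force: [-9.9, 1.6, 3.7]
grip_width: 0.241
```

```bash
python3 r.py
```

```text
tcp [ -17.2 -195.1  105.5] r 71.5 crank -1.501 F [-10.   -0.    3.7] Frad -1.2 Ftan(+raise) 10.6
```

>>> {"op": "step_arm", "data": {"increments": [[[0, 0.05, 0.34], [0, 0, 0], 1.5], [[0, 0.04, 0.34], [0, 0, 0], 1.5]]}}

```text
t: 22.12
tcp_pos: [506.6, -195.3, 104.3]
ee_rot: [[-0.158, -0.006, 0.987], [-0.988, 0.002, -0.158], [-0.001, -1.0, -0.006]]
ft_force: [-10.2, 2.2, 1.3]
grip_width: 0.237
```

```bash
python3 r.py
```

```text
tcp [ -10.8 -195.2  104.3] r 71.5 crank -1.591 F [-10.5   0.6   1.3] Frad 0.3 Ftan(+raise) 10.5
```

>>> {"op": "step_arm", "data": {"increments": [[[0, 0.03, 0.35], [0, 0, 0], 1.5], [[0, 0.01, 0.35], [0, 0, 0], 1.5]]}}

```text
t: 22.38
tcp_pos: [513.2, -196.3, 103.6]
ee_rot: [[-0.157, -0.007, 0.987], [-0.988, 0.002, -0.157], [-0.001, -1.0, -0.007]]
ft_force: [-10.2, 2.8, 0.1]
grip_width: 0.236
```

```bash
python3 r.py
```

```text
tcp [  -4.1 -195.2  103.6] r 71.5 crank -1.685 F [-10.6   1.2   0.1] Frad 0.5 Ftan(+raise) 10.6
```

>>> {"op": "step_arm", "data": {"increments": [[[0, -0.01, 0.35], [0, 0, 0], 1.5], [[0, -0.02, 0.35], [0, 0, 0], 1.5]]}}

```text
t: 22.62
tcp_pos: [519.8, -197.4, 103.6]
ee_rot: [[-0.158, -0.008, 0.987], [-0.988, 0.002, -0.158], [-0.001, -1.0, -0.008]]
ft_force: [-11.4, 1.8, -2.3]
grip_width: 0.237
```

```bash
python3 r.py
```

```text
tcp [   2.6 -195.1  103.6] r 71.4 crank -1.779 F [-11.6  -0.   -2.3] Frad 1.8 Ftan(+raise) 11.6
```

>>> {"op": "step_arm", "data": {"increments": [[[0, 0, 0.35], [0, 0, 0], 1.5]]}}

```text
t: 22.75
tcp_pos: [523.4, -197.9, 103.8]
ee_rot: [[-0.157, -0.007, 0.987], [-0.988, 0.002, -0.157], [-0.001, -1.0, -0.008]]
ft_force: [-10.5, 2.6, 1.8]
grip_width: 0.237
```

```bash
python3 r.py
```

```text
tcp [   6.2 -195.2  103.8] r 71.5 crank -1.83 F [-10.7   0.9   1.8] Frad -2.8 Ftan(+raise) 10.5
```

>>> {"op": "step_arm", "data": {"increments": [[[0, -0.04, 0.35], [0, 0, 0], 1.5]]}}

```text
t: 22.88
tcp_pos: [526.9, -198.5, 104.2]
ee_rot: [[-0.158, -0.007, 0.987], [-0.988, 0.002, -0.158], [-0.001, -1.0, -0.007]]
ft_force: [-10.3, 1.7, -0.2]
grip_width: 0.239
```

```bash
python3 r.py
```

```text
tcp [   9.8 -195.1  104.2] r 71.5 crank -1.88 F [-10.4   0.   -0.2] Frad -1.2 Ftan(+raise) 10.3
```

>>> {"op": "step_arm", "data": {"increments": [[[0, -0.06, 0.34], [0, 0, 0], 1.5]]}}

```text
t: 23.0
tcp_pos: [530.2, -199.0, 104.8]
ee_rot: [[-0.157, -0.007, 0.987], [-0.988, 0.002, -0.157], [-0.001, -1.0, -0.008]]
ft_force: [-10.3, 1.7, 0.3]
grip_width: 0.244
```

```bash
python3 r.py
```

```text
tcp [  13.1 -195.1  104.8] r 71.4 crank -1.928 F [-10.5   0.1   0.3] Frad -2.2 Ftan(+raise) 10.2
```

>>> {"op": "step_arm", "data": {"increments": [[[0, -0.08, 0.34], [0, 0, 0], 1.5]]}}

```text
t: 23.12
tcp_pos: [533.5, -199.5, 105.5]
ee_rot: [[-0.158, -0.007, 0.987], [-0.988, 0.002, -0.158], [-0.001, -1.0, -0.008]]
ft_force: [-10.9, 1.6, -0.3]
grip_width: 0.236
```

```bash
python3 r.py
```

```text
tcp [  16.5 -195.1  105.5] r 71.4 crank -1.975 F [-11.1  -0.2  -0.3] Frad -2.3 Ftan(+raise) 10.8
```

>>> {"op": "step_arm", "data": {"increments": [[[0, -0.09, 0.34], [0, 0, 0], 1.5]]}}

```text
t: 23.25
tcp_pos: [536.9, -200.0, 106.4]
ee_rot: [[-0.157, -0.008, 0.987], [-0.988, 0.002, -0.157], [-0.001, -1.0, -0.008]]
ft_force: [-11.4, 2.3, 0.5]
grip_width: 0.241
```

```bash
python3 r.py
```

```text
tcp [  19.8 -195.1  106.4] r 71.4 crank -2.024 F [-11.6   0.4   0.5] Frad -3.7 Ftan(+raise) 11.0
```

>>> {"op": "step_arm", "data": {"increments": [[[0, -0.15, 0.33], [0, 0, 0], 1.5]]}}

```text
t: 23.38
tcp_pos: [539.9, -200.5, 107.6]
ee_rot: [[-0.158, -0.008, 0.987], [-0.988, 0.002, -0.158], [-0.001, -1.0, -0.008]]
ft_force: [-11.8, 1.1, -4.3]
grip_width: 0.239
```

```bash
python3 r.py
```

```text
tcp [  22.9 -195.2  107.6] r 71.2 crank -2.07 F [-11.8  -0.8  -4.3] Frad 0.2 Ftan(+raise) 12.6
```

>>> {"op": "step_arm", "data": {"increments": [[[0, -0.14, 0.32], [0, 0, 0], 1.5]]}}

```text
t: 23.5
tcp_pos: [542.1, -200.9, 108.4]
ee_rot: [[-0.158, -0.01, 0.987], [-0.987, 0.003, -0.158], [-0.001, -1.0, -0.01]]
ft_force: [-14.6, 2.6, -6.2]
grip_width: 0.239
```

```bash
python3 r.py
```

```text
tcp [  25.1 -195.2  108.4] r 71.2 crank -2.104 F [-14.8   0.3  -6.2] Frad 0.5 Ftan(+raise) 16.0
```

The force rose from 10.5 to 16 N, which is about 21 N on the sill: snug. I'll unload the tool slightly and look at the settled force.

>>> {"op": "step_arm", "data": {"increments": [[[0, 0.06, -0.15], [0, 0, 0], 1.5]]}}

```text
t: 23.62
tcp_pos: [542.2, -200.9, 108.4]
ee_rot: [[-0.157, -0.007, 0.988], [-0.988, 0.002, -0.157], [-0.0, -1.0, -0.007]]
ft_force: [-4.8, 2.0, -4.8]
grip_width: 0.237
```

```bash
python3 r.py
```

```text
tcp [  25.2 -195.1  108.4] r 71.2 crank -2.105 F [-5.   1.2 -4.8] Frad 2.7 Ftan(+raise) 6.4
```

>>> {"op": "step_arm", "data": {"increments": [[[0, 0, 0], [0, 0, 0], 3], [[0, 0, 0], [0, 0, 0], 5], [[0, 0, 0], [0, 0, 0], 6], [[0, 0, 0], [0, 0, 0], 6], [[0, -1, 0], [0, 0, 0], 6], [[0, -4, 0], [0, 0, 0], 6], [[0, -5, 0], [0, 0, 0], 6], [[0, -5, 0], [0, 0, 0], 6], [[0, -5, 0], [0, 0, 0], 6], [[0, -6, 0], [0, 0, 0], 6]], "newtons": 6}}

```text
t: 24.88
tcp_pos: [544.6, -201.3, 372.7]
ee_rot: [[-0.157, 0.0, 0.988], [-0.988, 0.0, -0.157], [-0.0, -1.0, 0.0]]
ft_force: [0.9, -1.2, 0.4]
grip_width: 0.69
```

Run:
```python
from h import *
from station import arm
s=arm.state();print(s["tcp_pos"],wf(s["tcp_pos"]),s["ft_force"])
d=arm.snapshot("wrist");img=d["img"];W=cloud(d);Q=(W-O)@F;np.savez("w4.npz",**d)
cv2.imwrite("pics/w4.png",img)
m=(img.max(2)<60)&(Q[...,1]<-140)&(Q[...,1]>-238)&(abs(Q[...,0]-27)<22)&(W[...,2]>115)&(W[...,2]<160)
q=Q[m];print(len(q),np.median(q,0),cv2.minAreaRect(q[:,:2].astype(np.float32)))
```

```text
[ 544.56758475 -201.27534075  372.71569769] [  27.63675665 -195.15467743  372.71569769] [ 0.86506003 -1.16676162  0.43969079]
1000 [  24.92287104 -188.66096891  139.1836675 ] ((25.471389770507812, -189.34536743164062), (97.1457290649414, 20.78838348388672), 89.49175262451172)
```

View pics/w4.png

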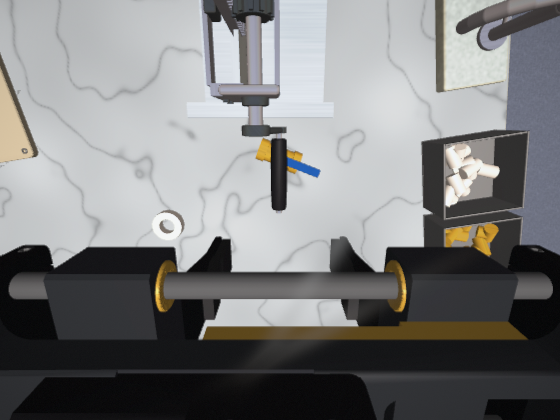

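The handle stayed where I left it, at (279,175) in the picture (frame x 25, crank about -2.11), and the bystanders are untouched. Now back to the pawl pin.

>>> {"op": "step_arm", "data": {"increments": [[[-3.9, 0, -1.1], [0, 0, 0], 4], [[-3.9, 0, -1.1], [0, 0, 0], 4], [[-3.9, 0, -1.1], [0, 0, 0], 4], [[-3.9, 0, -1.1], [0, 0, 0], 4], [[-3.9, 0, -1.1], [0, 0, 0], 3.2], [[-3.9, 0, -1.2], [0, 0, 0], 3.2], [[-3.9, 0, -1.2], [0, 0, 0], 3.2], [[-3.9, 0, -1.2], [0, 0, 0], 3.2], [[-3.9, 0, -1.2], [0, 0, 0], 3.2], [[0, 1, 0], [0, 0, 0], 3.2]]}}

```text
t: 26.18
tcp_pos: [497.8, 164.9, 361.1]
ee_rot: [[-0.152, 0.001, 0.988], [-0.988, 0.001, -0.152], [-0.001, -1.0, 0.001]]
ft_force: [0.3, -0.4, 0.0]
grip_width: 0.369
```

>>> {"op": "step_arm", "data": {"increments": [[[0, 0.5, 0], [0, 0, 0], 3.2], [[0, 0, 0], [0, 0, 0], 3.2], [[0, 0, 0], [0, 0, 0], 3.2]]}}

```text
t: 26.55
tcp_pos: [498.8, 160.5, 356.0]
ee_rot: [[-0.158, 0.001, 0.987], [-0.987, 0.0, -0.158], [-0.0, -1.0, 0.0]]
ft_force: [-0.7, -0.1, 0.9]
grip_width: 0.367
```

Run:
```python
from h import *
from station import arm
s=arm.state();print(wf(s["tcp_pos"]),s["grip_width"])
d=arm.snapshot("wrist");W=cloud(d);Q=(W-O)@F
m=(Q[...,1]>173)&(Q[...,1]<190)&(abs(Q[...,0]+70)<25)&(W[...,2]>245)&(W[...,2]<330);q=Q[m];print(len(q),q.min(0),q.max(0),np.median(q,0))
```

```text
[-74.18571854 155.03547928 355.98853477] 0.3669402883752962
202 [-80.20469661 173.04334969 295.02007907] [-67.73904137 183.63251559 303.2922837 ] [-73.95750333 178.59732487 300.50111933]
```

>>> {"op": "step_arm", "data": {"increments": [[[-0.3, 2, 0], [0, 0, 0], 3.2], [[0, 2, 0], [0, 0, 0], 3.2], [[0, 2, 0], [0, 0, 0], 3.2], [[0, 1, 0], [0, 0, 0], 3.2], [[0, 0, 0], [0, 0, 0], 3.2], [[0, 0, 0], [0, 0, 0], 1.5], [[0, 0, 0], [0, 0, 0], 0.5], [[0, 0, 0], [0, 0, 0], 0.5], [[0, 0, 0], [0, 0, 0], 0.5]], "newtons": 6}}

```text
t: 27.72
tcp_pos: [499.1, 164.5, 285.8]
ee_rot: [[-0.157, 0.001, 0.988], [-0.988, 0.0, -0.157], [-0.0, -1.0, 0.0]]
ft_force: [-0.2, 0.2, 1.3]
grip_width: 0.102
```

```bash
cat > q.py <<'E'
from h import *
from station import arm
import sys
s=arm.state();p=wf(s["tcp_pos"]);print("tcp",p.round(1),"F",(F.T@s["ft_force"]).round(1),s["grip_width"].round(3),s["t"])
d=arm.snapshot("wrist");W=cloud(d);Q=(W-O)@F
m=(Q[...,1]>173)&(Q[...,1]<187)&(abs(Q[...,0]-p[0])<10)&(W[...,2]>p[2]+2)&(W[...,2]<p[2]+30);q=Q[m]
lo,hi=np.percentile(q,[1,99],axis=0);c=np.array([(lo[0]+hi[0])/2,hi[2]-6.2]);v=c-[-58,255]
a=np.arctan2(v[1],v[0])+.2065
print("pin",c.round(1),"r",np.hypot(*v).round(1),"a",a.round(3))
e=np.linspace(a,float(sys.argv[1]),int(sys.argv[2])+1)
X=44.6*np.cos(e-.2065);Z=44.6*np.sin(e-.2065)
print("dy,dz cm",np.c_[-np.diff(Z)/10,np.diff(X)/10].round(2).tolist())
E
python3 q.py 1.5 5
```

```text
Traceback (most recent call last):
  File "q.py", line 4, in <module>
    s=arm.state();p=wf(s["tcp_pos"]);print("tcp",p.round(1),"F",(F.T@s["ft_force"]).round(1),s["grip_width"].round(3),s["t"])
                                                                                             ^^^^^^^^^^^^^^^^^^^^^
AttributeError: 'float' object has no attribute 'round'
```

```bash
sed -i 's/s\["grip_width"\].round(3)/round(s["grip_width"],3)/' q.py; python3 q.py 1.5 5
```

```text
tcp [-74.5 159.  285.8] F [-0.3  0.2  1.3] 0.102 27.725
pin [-73.9 297. ] r 45.0 a 2.139
dy,dz cm [[-0.17, 0.54], [-0.1, 0.56], [-0.02, 0.57], [0.05, 0.57], [0.12, 0.56]]
```

>>> {"op": "step_arm", "data": {"increments": [[[0, -0.17, 0.54], [0, 0, 0], 0.5], [[0, -0.1, 0.56], [0, 0, 0], 0.5], [[0, -0.02, 0.57], [0, 0, 0], 0.5], [[0, 0.05, 0.57], [0, 0, 0], 0.5], [[0, 0.12, 0.56], [0, 0, 0], 0.5], [[0, 0, 0], [0, 0, 0], 0.5]]}}

```text
t: 28.52
tcp_pos: [527.1, 159.8, 286.5]
ee_rot: [[-0.157, 0.0, 0.988], [-0.988, -0.0, -0.157], [0.0, -1.0, 0.0]]
ft_force: [-0.2, 0.7, 0.2]
grip_width: 0.097
```

```bash
python3 q.py 1.0 4
```

```text
tcp [-46.1 158.8 286.5] F [-0.3  0.6  0.2] 0.097 28.525
pin [-45.8 298.3] r 44.9 a 1.503
dy,dz cm [[0.19, 0.53], [0.25, 0.5], [0.31, 0.47], [0.37, 0.42]]
```

>>> {"op": "step_arm", "data": {"increments": [[[0, 0.19, 0.53], [0, 0, 0], 0.5], [[0, 0.25, 0.5], [0, 0, 0], 0.5], [[0, 0.31, 0.47], [0, 0, 0], 0.5], [[0, 0.37, 0.42], [0, 0, 0], 0.5], [[0, 0, 0], [0, 0, 0], 0.5]]}}

```text
t: 29.2
tcp_pos: [545.9, 156.9, 275.1]
ee_rot: [[-0.157, -0.0, 0.988], [-0.988, -0.0, -0.157], [0.0, -1.0, 0.0]]
ft_force: [0.8, -0.5, 0.0]
grip_width: 0.098
```

```bash
python3 q.py 0.4 6
```

```text
tcp [-27.1 158.8 275.1] F [ 0.9 -0.4  0. ] 0.098 29.2
pin [-26.7 287.5] r 45.1 a 1.011
dy,dz cm [[0.33, 0.31], [0.36, 0.28], [0.39, 0.24], [0.41, 0.2], [0.43, 0.15], [0.44, 0.11]]
```

>>> {"op": "step_arm", "data": {"increments": [[[0, 0.33, 0.31], [0, 0, 0], 0.5], [[0, 0.36, 0.28], [0, 0, 0], 0.5], [[0, 0.39, 0.24], [0, 0, 0], 0.5], [[0, 0.41, 0.2], [0, 0, 0], 0.5], [[0, 0.43, 0.15], [0, 0, 0], 0.5], [[0, 0.44, 0.11], [0, 0, 0], 0.5], [[0, 0, 0], [0, 0, 0], 0.5]]}}

```text
t: 30.12
tcp_pos: [558.3, 155.0, 251.6]
ee_rot: [[-0.157, -0.0, 0.988], [-0.988, -0.0, -0.157], [0.0, -1.0, -0.0]]
ft_force: [-0.1, 0.4, -0.2]
grip_width: 0.099
```

```bash
python3 q.py 0.1 6
```

```text
tcp [-14.5 158.9 251.6] F [-0.1  0.4 -0.2] 0.099 30.125
pin [-14.  262.9] r 44.7 a 0.384
dy,dz cm [[0.21, 0.03], [0.21, 0.02], [0.21, 0.01], [0.21, 0.0], [0.21, -0.01], [0.21, -0.02]]
```

>>> {"op": "step_arm", "data": {"increments": [[[0, 0.21, 0.02], [0, 0, 0], 0.5], [[0, 0.21, 0.02], [0, 0, 0], 0.5], [[0, 0.2, 0], [0, 0, 0], 0.5], [[0, 0.2, 0], [0, 0, 0], 0.5]], "newtons": 3}}

```text
t: 30.68
tcp_pos: [558.8, 155.0, 243.6]
ee_rot: [[-0.157, 0.0, 0.988], [-0.988, 0.0, -0.157], [-0.0, -1.0, 0.0]]
ft_force: [0.6, -0.9, 1.1]
grip_width: 0.099
```

```bash
python3 q.py 0 3
```

```text
tcp [-14.  158.9 243.6] F [ 0.7 -0.8  1.1] 0.099 30.675
pin [-13.5 254.9] r 44.5 a 0.204
dy,dz cm [[0.3, -0.01], [0.3, -0.03], [0.3, -0.05]]
```

>>> {"op": "step_arm", "data": {"increments": [[[0, 0.15, 0], [0, 0, 0], 0.5], [[0, 0, 0], [0, 0, 0], 0.5]]}}

```text
t: 30.98
tcp_pos: [558.8, 155.0, 242.2]
ee_rot: [[-0.157, 0.0, 0.988], [-0.988, 0.0, -0.157], [-0.0, -1.0, 0.0]]
ft_force: [0.9, -0.5, 0.1]
grip_width: 0.101
```

```bash
python3 q.py 0 3
```

```text
tcp [-14.  158.9 242.2] F [ 0.9 -0.4  0.1] 0.101 30.975
pin [-13.6 253.6] r 44.5 a 0.176
dy,dz cm [[0.26, -0.02], [0.26, -0.03], [0.26, -0.05]]
```

>>> {"op": "step_arm", "data": {"increments": [[[0, 0.15, 0], [0, 0, 0], 0.5], [[0, 0, 0], [0, 0, 0], 0.5]]}}

```text
t: 31.28
tcp_pos: [558.7, 155.0, 240.9]
ee_rot: [[-0.157, 0.0, 0.988], [-0.988, 0.0, -0.157], [-0.0, -1.0, 0.0]]
ft_force: [-0.2, 0.2, 1.2]
grip_width: 0.099
```

```bash
python3 q.py 0 3
```

```text
tcp [-14.1 158.9 240.9] F [-0.2  0.2  1.2] 0.099 31.275
pin [-13.8 252.7] r 44.2 a 0.154
dy,dz cm [[0.23, -0.02], [0.23, -0.03], [0.23, -0.04]]
```

>>> {"op": "step_arm", "data": {"increments": [[[0, 0.15, 0], [0, 0, 0], 0.5], [[0, 0, 0], [0, 0, 0], 0.5]]}}

```text
t: 31.58
tcp_pos: [558.8, 155.1, 239.5]
ee_rot: [[-0.157, 0.0, 0.988], [-0.988, 0.0, -0.157], [-0.0, -1.0, 0.0]]
ft_force: [-1.2, -1.0, 4.7]
grip_width: 0.096
```

```bash
python3 q.py 0 3
```

```text
tcp [-14.1 159.  239.5] F [-1.1 -1.2  4.7] 0.096 31.575
pin [-13.8 252.2] r 44.2 a 0.142
dy,dz cm [[0.21, -0.02], [0.21, -0.03], [0.21, -0.04]]
```

The pawl's nose has landed on a tooth (angle about 0.14, 4.7 N upward on the tool). I'll relieve the load, open and withdraw.

>>> {"op": "step_arm", "data": {"increments": [[[0, -0.1, 0], [0, 0, 0], 0.5], [[0, 0, 0], [0, 0, 0], 1.2], [[0, 0, 0], [0, 0, 0], 2.5], [[0, 0, 0], [0, 0, 0], 3.2], [[0, -1, 0], [0, 0, 0], 3.2], [[0, -4, 0], [0, 0, 0], 3.2], [[0, -5, 0], [0, 0, 0], 3.2], [[0, -3, 0], [0, 0, 0], 3.2], [[0, 0, 0], [0, 0, 0], 3.2], [[0, 0, 0], [0, 0, 0], 3.2]]}}

```text
t: 32.88
tcp_pos: [558.5, 154.9, 369.9]
ee_rot: [[-0.157, -0.001, 0.988], [-0.988, -0.0, -0.157], [0.0, -1.0, -0.0]]
ft_force: [0.3, 0.1, 0.2]
grip_width: 0.368
```

Run:
```python
from h import *
from station import arm
s=arm.state();print(wf(s["tcp_pos"]),s["ft_force"],s["t"])
d=arm.snapshot("wrist");W=cloud(d);Q=(W-O)@F
m=(Q[...,1]>173)&(Q[...,1]<190)&(abs(Q[...,0]+14)<15)&(W[...,2]>225)&(W[...,2]<280);q=Q[m];print("ball",q.min(0),q.max(0))
cv2.imwrite("pics/w5.png",d["img"])
d=arm.snapshot("side");cv2.imwrite("pics/s5.png",cv2.resize(d["img"][130:270,170:330],None,fx=4.3,fy=4.3,interpolation=cv2.INTER_CUBIC))
d=arm.snapshot("top");W=cloud(d);Q=(W-O)@F
m=(abs(Q[...,1]+190)<45)&(abs(Q[...,0]-27)<25)&(W[...,2]>115)&(d["img"].max(2)<60);q=Q[m];print("handle",len(q),np.median(q,0) if len(q) else 0)
```

```text
[-14.27936216 158.83150459 369.86148889] [0.32133461 0.14646417 0.1922996 ] 32.875
ball [-19.09814969 173.04822299 250.1428481 ] [ -7.35543568 183.66159047 259.17678345]
handle 175 [  23.20922494 -189.75170704  137.86052341]
```

View pics/w5.png

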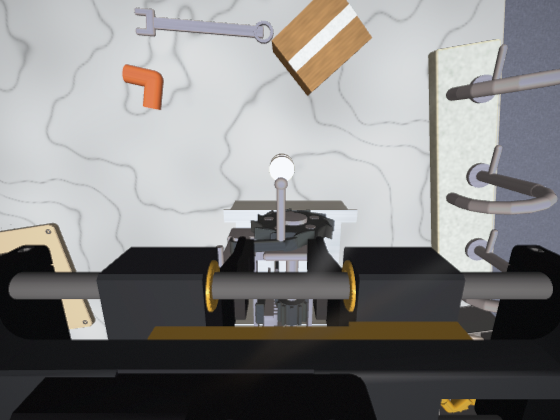

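View pics/s5.png

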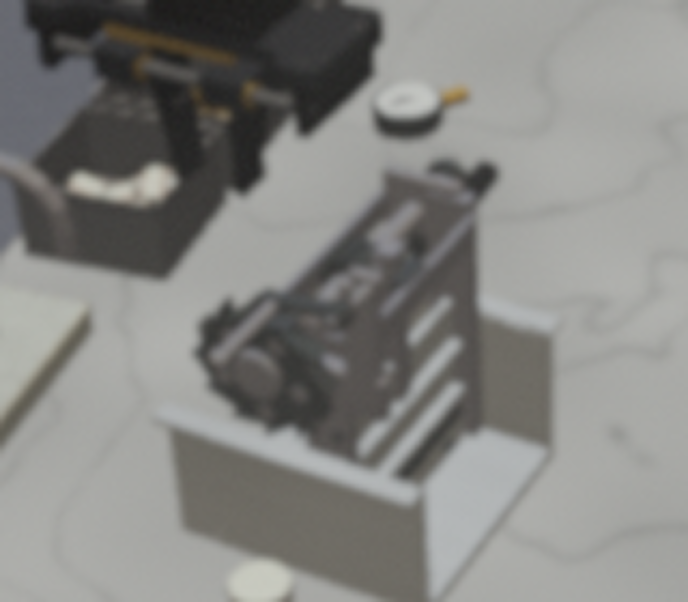

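The wrist view shows the pin and ball at (281,185-240), with the pawl down on the wheel. The side crop shows the gripper clear, the pawl on the wheel near (265,320) and the coupling still in place. I'm handing in.

```bash
python3 -c "
from station import arm
print(arm.hand_in())"
```

```text
the job is handed in; nothing more can be done
None
```

The gate is closed and snug on its sill, the pawl is back down on the ratchet wheel, and the job was handed in at about 33 s.

1. **Easing and throwing the pawl:** I raised the crank about 0.27 rad. The pawl then lifted freely and I carried it over onto its rest pin, confirmed by depth with the ball at frame (-74, 298) where (-75, 296) was expected.
2. **Closing the gate:** I wound the crank back in small steps. Handle force stayed at 10–11 N and rose to 16 N at crank -2.10, about 38 mm of travel. That is roughly 21 N on the sill, and I stopped there.
3. **Lowering the pawl:** I let it down under a light grip until it touched the wheel at about 5 N, then released it.

**Last checks:**
- The pawl rests at about 0.14–0.15 rad, on a tooth's crest or back and not in a root. The wheel had stopped there, so I left it and did not press it in.
- The crank handle stayed where I left it, and the gripper is clear with no force on it.
- The bystanders in view (spanner, elbow, carton, coupling) look undisturbed; I did not measure their positions.

**Less smooth moments:**
- Midway through the lift, the tool pressed the pin towards its hinge with about 15 N, because my path ran about 3 mm inside the true arc. I corrected it; the pawl was already clear of the teeth.
- The sill force is worked out from the handle force. I did not check the gate against the sill in the pictures.

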